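# Press the short tile flush with a spacer in the glue-up jig

### The job

Swing the jig's bar shut, all the way to its end stop behind the three tiles. Then take the brass spacer from its stand and slide it down onto the jig's bed, upright, in the gap between bar and tile that is wide enough for it (behind the shortest tile; do not force it in behind the longer ones), and push with it until that tile is pressed flush against the fence. Finish while still holding the spacer and pressing firmly; leave the bar shut, and the other two tiles and the things lying around where they are.

Things in the scene. Friction and masses are not known exactly. Their poses are not given: they have to be found in the camera images.
- jig: Low plywood glue-up jig fixed to the bench. Origin on the bench under the middle of the tile row; +x points from the bar side to the fence, y along the fence, z up. Bed x -62 to +68, y -100 to +100 mm, its top 12 mm above the bench. Three tiles lie on it side by side at y about -46, 0 and +46 mm, in any order, each 2 to 3.5 mm off the fence.
- fence: Fixed straight wooden fence on the jig, 190 mm long along y, 16 mm thick, its top 34 mm above the bench. The face that looks at the tiles is at jig x = +45 mm. Its origin and axes are the jig's.
- bar (a joint): Flat aluminium bar, 12 mm thick, top 27 mm above the bench, on an upright hinge at jig x -25, y -88 mm. 0 rad = fully open, 1.0 = shut at its end stop, lying along jig y. At value v the line from hinge to knob points at 90 deg + (1.0 - v) rad from jig x, anticlockwise from above. Stiff (about 1.5 N at the knob), stays where left. Shut, its face towards the tiles is at jig x -19 mm.
- bar_knob (a point): Top of the upright round wooden knob near the bar's free end, 173 mm from the hinge axis: 16 mm in diameter, 35 mm tall, top 62 mm above the bench; the bar's top below it is 27 mm above the bench.
- spacer: Brass spacer plate, 10 mm thick (its x), 34 mm wide (its y) up to 41 mm, above that a grip 24 mm wide, 70 mm tall in all; the lowest 4 mm are 7 mm thick. Alike from both sides. Origin at the centre of its foot, z up. It stands upright in the stand's slot, its foot 6 mm above the bench. 0.12 kg, more or less.
- stand: Wooden block 46 x 66 x 20 mm (x, y, z) fixed to the bench, with a slot 14 mm deep open at the top in which the spacer stands (plate thickness along the stand's x). Origin under its centre.
- tile_short: Shortest of the three grey stone tiles: 46 mm (x, bar to fence) x 43 mm (y) x 12 mm thick; loose, 0.09 kg. Origin on the underside at the middle of the edge that faces the fence; +x points to the fence, the stone lies at x -46 to 0 mm. When it is flush, the gap to the shut bar is 18 mm (8 mm behind tile_mid, 5 mm behind tile_long).
- tile_mid: Middle stone tile, 56 x 43 x 12 mm, otherwise like tile_short.
- tile_long: Longest stone tile, 59 x 43 x 12 mm, otherwise like tile_short.
- wax_tin: Round turned wooden box, 63 mm across, 23 mm high; bystander. Origin under its centre.
- ring_clamp: Black ring clamp lying down, 22 x 112 x 22 mm; bystander. Origin under its centre.
- steel_stake: Square steel stake on a foot, 50 x 66 x 68 mm; bystander. Origin under its centre.
Not all that is in view belongs to the job. Leave any blue or orange look-alike of the tile_short alone.

How it is judged:
On the way, in this order (a step that is already met when the one before it is completed fails the run):
1. the bar is shut at its end stop (value of joint bar above 0.95 rad), for 0.2 s.
2. the spacer stands on the bed in the gap between the shut bar and the short tile (z of spacer in the frame of jig below 0.016 m and y of spacer in the frame of tile_short between -0.012 and 0.012 m and x of spacer in the frame of tile_short below -0.046 m and x of spacer in the frame of jig above -0.018 m and value of joint bar above 0.95 rad), for 0.2 s.
At the end, for the whole second after the job is handed in: Bar over 0.95 rad; spacer held in the fingers, upright (0.15 rad), square to the jig (0.2), foot under 4 mm above the bed, between bar and short tile, within 12 mm of its middle; short tile within 2 mm of the fence, square (0.04), pressed onto it by the spacer with over 2.5 N (all of step 2 and x of spacer in the frame of tile_short above -0.058 m and angle between spacer's own z axis and vertical below 0.15 rad and angle between the x axis of spacer and the x axis of jig, either way round below 0.2 rad and x of tile_short in the frame of jig above 0.043 m and angle between the x axis of tile_short and the x axis of jig, either way round below 0.04 rad and contact force between tile_short and fence above 2.5 N and contact force between spacer and tile_short above 2 N and contact force between spacer and the fingers above 2 N and linear speed of tile_short below 0.02 m/s); the arm keeps its last pose, push and grip.
It fails at once if the spacer is forced in behind a longer tile (over 10 N on it) (contact force between spacer and tile_mid above 10 N or contact force between spacer and tile_long above 10 N).
It fails at once if one of the longer tiles is moved by more than 12 mm (distance of any of tile_mid, tile_long from where it was at the start of the episode above 0.012 m).
It fails at once if a bystander is moved by more than 30 mm (distance of any of wax_tin, ring_clamp, steel_stake from where it was at the start of the episode above 0.03 m).
It also fails if it takes over 54 s, if anything falls off the work surface, if the arm or the gripper's body presses on something with over 40 N, if the wrist force passes 120 N, or if a joint passes its speed limit or range.

### The arm

A 6-joint arm with a two-finger parallel gripper is mounted at the origin on a cart in front of the work surface, level with it; the furniture and walls round the work are solid. World frame = base frame: x ahead of the robot, y to its left, z up, the work surface at z = 0. Lengths are in m, angles in rad, forces in N, time in s.
With the tool pointing down it reaches from about 0.3 to 0.775 m from the base axis. Payload 14.6 kg.
Tool frame: the origin (TCP) lies midway between the tips of the shut fingers; the grasp point (between the pads) lies 19 mm behind it; z points along the fingers, x is the direction in which the jaws open and shut, and the axes are right-handed (so a half turn about z gives the same grasp; the last joint's range is limited). The gripper opens to 94 mm and grips with 3 to 60 N. Pads are 16 mm wide; open, the fingers measure 119 mm over their backs; the gripper's body (75 mm by 177 mm) begins 78 mm behind the grasp point.
Start: joints at [-0.067, 0.3, 1.521, -0, 1.321, -0.067], TCP at [0.55, -0, 0.205] pointing down, gripper open.
Joint ranges: [-3.03, 3.03], [-0.79, 2.21], [0.23, 2.52], [-1.04, 4.18], [0, 3.07], [-2.55, 2.55]. Speed limits (rad/s): [2.22, 2.22, 2.57, 3.14, 3.14, 3.14].

### API

Orientations are given as [roll, pitch, yaw] about the fixed x, y, z axes, in that order (R = Rz(yaw) Ry(pitch) Rx(roll)).
In Python, from cell import robot gives the robot as it stands. The module is installed in compiled form; this text tells all that it offers. Calls block until the motion is done:
- robot.goto(position, orientation): joint-space move of the TCP to a pose.
- robot.move_linear(position, rotation=None, vel=0.15): straight line of the TCP; rotation=None keeps the orientation; vel is the mean speed in m/s.
- robot.move_j(angles): joint-space move.
- robot.gripper_to(opening, force=None): finger opening in m; force is the grip in N (None keeps the last); returns when the fingers have stopped.
- robot.hold(seconds).
- robot.ik(position, orientation): joint angles nearest the present ones, or None.
- robot.get_state(): the state.
- robot.capture(name): name is "scene" or "side" or "wrist"; returns a dict with "color" (400x640x3 uint8, red, green, blue), "intrinsics" (3x3 intrinsics, pixels), "k1" (the pictures are not rectified: a ray, as slopes to the right and down, at radius r is drawn at 1 + k1 r^2 times it, then the intrinsics apply), "position" and "orientation" of the camera in the world. Camera axes: x right, y up, looking along -z (the intrinsics and any distortion apply to the point x, -y, -z); pixel columns grow to the right and rows downward; lengths in m; the calibration is good to about 2 mm. A picture is of the moment at which its call begins. There is no depth.
A pose or a line that the arm cannot do raises robot.IKError and nothing moves.
- robot.hand_in(): hands the job in, once; it reports no verdict.
The state is a dict: "t": time; "joints": joint angles; "qvel": joint speeds; "effort": joint torques, N m; "ee_pos": TCP position; "tcp_rot": TCP orientation; "wrist_force": force on the tool from outside, world axes, zero at the start; "torque": the same for the moment, N m; "opening": finger opening in m.
Only numpy, scipy, OpenCV 4.12 (cv2) and the standard library are available. Lean on these libraries where they do the work, as an engineer would, in place of code of your own. Each camera call takes 0.05 s, during which the arm holds its last target.

## Working session

There is one attempt and no reset: what is moved stays moved. The work goes in short steps, each a Python script; the robot and the scene stay as the last script left them, time stands still between calls to the robot, and variables do not carry over. Pictures are saved under pics/ and viewed, and the job is handed in when it is done.

```bash
mkdir -p pics
cat > h.py <<'E'
import numpy as np, cv2
from scipy.spatial.transform import Rotation as R
from cell import robot
def cam(c):
    return np.array(c["intrinsics"],float), float(c["k1"]), np.array(c["position"],float), c["orientation"]
def rot(o):
    o=np.array(o,float)
    return o if o.shape==(3,3) else R.from_euler('xyz',o).as_matrix()
def proj(c,P):
    K,k1,p,o=cam(c); P=np.atleast_2d(P); q=(P-p)@rot(o)
    s=np.c_[q[:,0]/-q[:,2], -q[:,1]/-q[:,2]]; r2=(s**2).sum(1)
    s=s*(1+k1*r2)[:,None]
    return s@K[:2,:2].T+K[:2,2]
def ray(c,uv):
    K,k1,p,o=cam(c); uv=np.atleast_2d(np.array(uv,float))
    s=cv2.undistortPoints(uv[:,None],K,np.array([k1,0,0,0,0.]))[:,0]
    d=np.c_[s[:,0],-s[:,1],-np.ones(len(s))]@rot(o).T
    return p,d
def at_z(c,uv,z):
    p,d=ray(c,uv); return p+d*((z-p[2])/d[:,2])[:,None]
def save(name,img,crop=None,s=1):
    if crop: x0,y0,x1,y1=crop; img=img[y0:y1,x0:x1]
    img=cv2.resize(img,None,fx=s,fy=s,interpolation=cv2.INTER_CUBIC)
    cv2.imwrite(f"pics/{name}.png",img[:,:,::-1])
E
python3 - <<'E'
from h import *
import pickle
print(robot.get_state())
for n in ["scene","side","wrist"]:
    c=robot.capture(n); save(n+"0",c["color"]); pickle.dump(c,open(n+"0.pkl","wb"))
    print(n,c["intrinsics"],c["k1"],c["position"],c["orientation"])
E
```

```text
{'t': 0.0, 'joints': array([-6.65997588e-02,  3.00423614e-01,  1.52155833e+00, -1.68272061e-05,
        1.32068176e+00, -6.65686872e-02]), 'qvel': array([-0.00038017,  0.00103376,  0.00115393, -0.00069134,  0.0027108 ,
        0.00029432]), 'effort': array([-1.53750298e-03, -5.31805658e+01, -3.52735734e+01,  7.07558286e-02,
        2.43994006e-02, -4.79655944e-05]), 'ee_pos': array([5.49751798e-01, 9.33181054e-06, 2.04921995e-01]), 'tcp_rot': array([-3.14153767e+00,  1.06976561e-03, -2.68684582e-05]), 'wrist_force': array([ 0.70636952,  0.04775313, -0.37023486]), 'torque': array([-0.01732434,  0.01303425,  0.01253958]), 'opening': 0.09386418559258508}
scene [[399.66228467   0.         322.52143737]
 [  0.         399.66228467 196.34412032]
 [  0.           0.           1.        ]] -0.07256945011808877 [ 0.23878838 -0.64443149  0.7665871 ] [ 0.74119485  0.01676143 -0.50499347]
side [[512.87305703   0.         322.72400524]
 [  0.         512.87305703 197.72712427]
 [  0.           0.           1.        ]] -0.14729115665840328 [1.31953452 0.2235038  0.95808897] [0.74971324 0.01394277 1.96808275]
wrist [[299.00543953   0.         319.79149102]
 [  0.         299.00543953 200.53417842]
 [  0.           0.           1.        ]] -0.010278530462275483 [0.54978764 0.06955977 0.38389083] [-2.38834174e-01  4.19232200e-04  3.71942201e-05]
```

View pics/scene0.png

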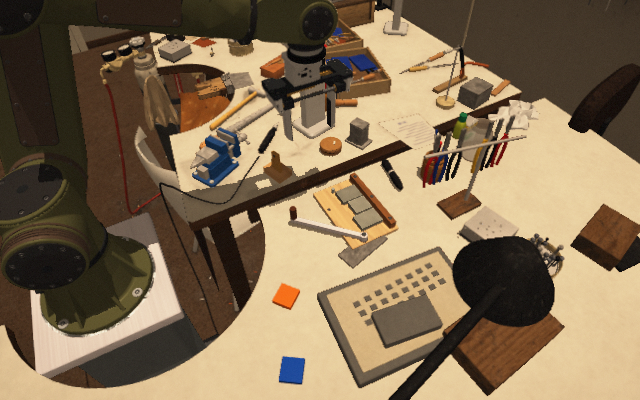

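View pics/side0.png

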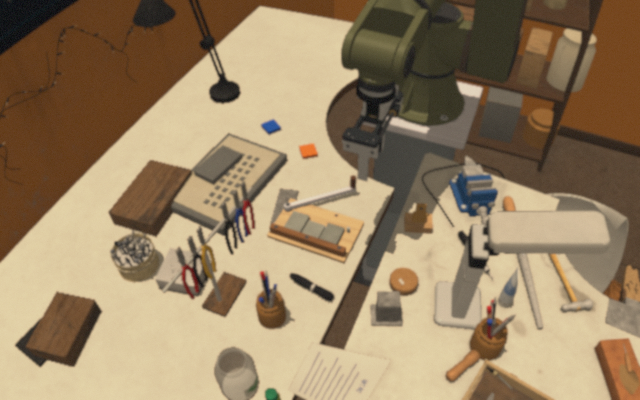

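View pics/wrist0.png

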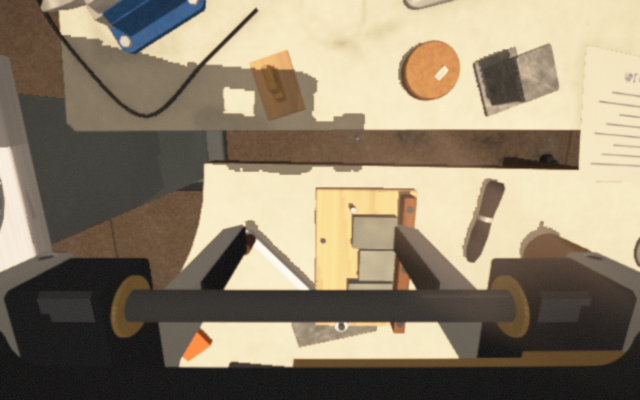

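The wrist view shows the jig at about (365,260), the bar lying open with its hinge at (341,326), and the stand with the spacer at (276,85). I'll zoom in.

Run:
```python
from h import *
import pickle
c=pickle.load(open("scene0.pkl","rb")); save("scene0z",c["color"],(240,140,420,280),4.4)
c=pickle.load(open("side0.pkl","rb")); save("side0z",c["color"],(260,165,460,300),4)
c=pickle.load(open("wrist0.pkl","rb")); save("wrist0z",c["color"],(200,40,440,220),3.3)
save("wrist0y",c["color"],(220,170,440,340),3.5)
```

```text
(no output)
```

View pics/scene0z.png

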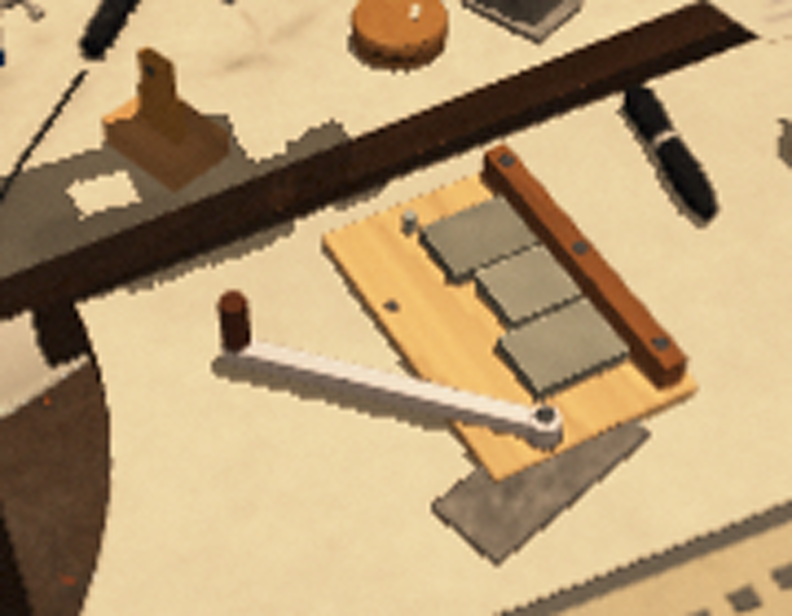

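View pics/side0z.png

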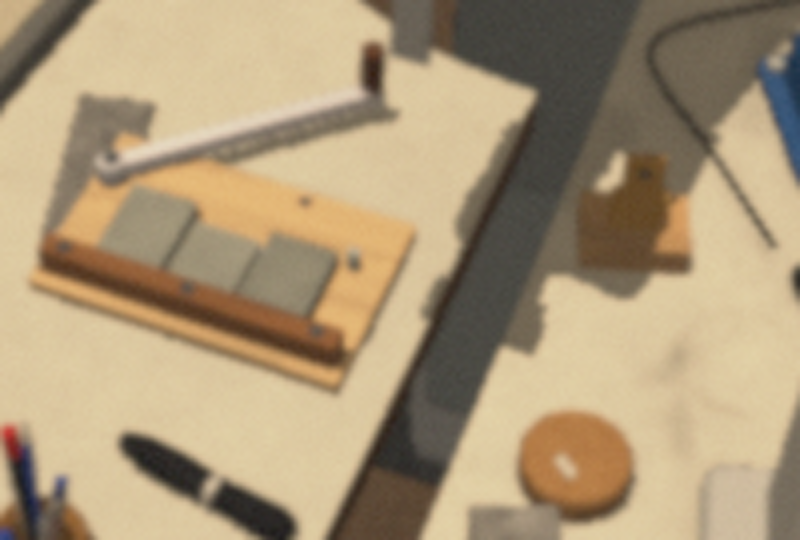

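View pics/wrist0z.png

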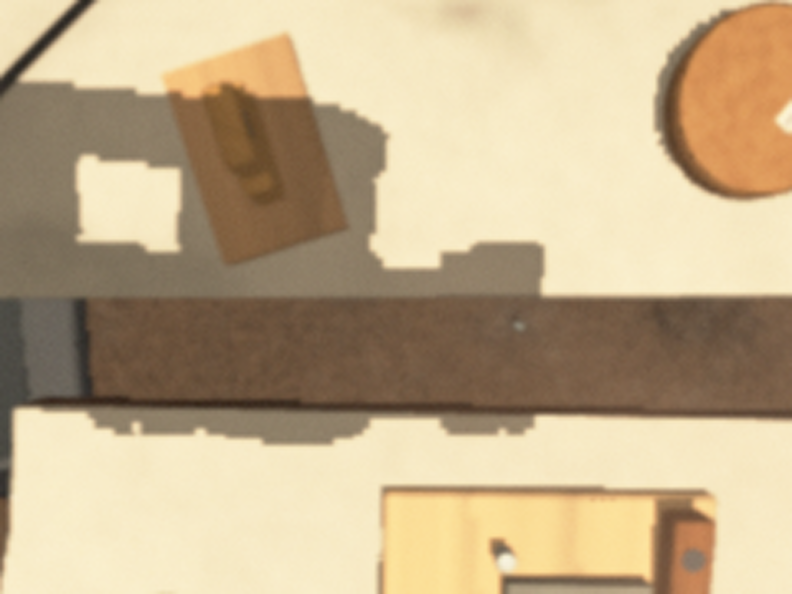

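View pics/wrist0y.png

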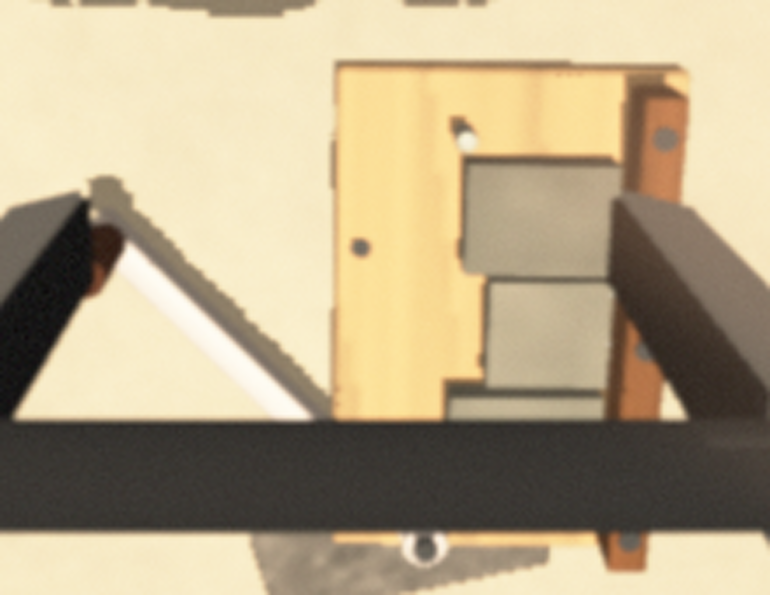

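```bash
cat > fit.py <<'E'
from h import *
import pickle
from scipy.optimize import least_squares
def W(p,P):
    P=np.array(P)/1000.; c,s=np.cos(p[2]),np.sin(p[2])
    return np.c_[p[0]+c*P[:,0]-s*P[:,1], p[1]+s*P[:,0]+c*P[:,1], P[:,2]]
def fit(obs,x0):
    # obs: list of (cam, pts3, uv)
    f=lambda p: np.concatenate([(proj(c,W(p,P))-np.array(u)).ravel() for c,P,u in obs])
    r=least_squares(f,x0,loss='soft_l1'); return r.x,r.fun.reshape(-1,2).round(1)
E
cat > a.py <<'E'
from fit import *
C={n:pickle.load(open(n+"0.pkl","rb")) for n in ["scene","side","wrist"]}
un=lambda l,s,o: np.array(l)/s+np.array(o)
ow=(C["wrist"],[[-62,100,12],[45,-95,34],[61,-95,34],[61,95,34],[45,95,34]],un([[337,62],[607,570],[646,570],[688,97],[641,97]],3.5,(220,170)))
os=(C["scene"],[[-62,100,12],[-62,-100,12],[68,-100,12],[45,95,34],[61,95,34],[61,-95,34],[45,-95,34]],un([[325,240],[497,482],[695,388],[485,153],[512,147],[686,352],[662,372]],4.4,(240,140)))
od=(C["side"],[[-62,100,12],[68,100,12],[68,-100,12],[61,95,34]],un([[413,230],[338,388],[32,281],[342,345]],4,(260,165)))
for o in ([ow],[os],[od],[ow,os,od]):
    x,r=fit(o,[0.58,-0.05,0.]); print(x.round(4)); print(r.tolist())
jig=x
sw=(C["wrist"],[[-23,33,20],[23,33,20],[23,-33,20],[-23,-33,20]],un([[163,73],[290,33],[348,228],[228,265]],3.3,(200,40)))
x,r=fit([sw],[0.5,0.25,0.2]); print("stand",x.round(4),r.tolist())
np.save("jig.npy",jig); np.save("stand.npy",x)
h=at_z(C["wrist"],un([[426,548]],3.5,(220,170)),0.029); print("hinge",h, W(jig,[[-25,-88,29]]))
# spacer prediction at stand
for n in C: print(n, proj(C[n],W(x,[[0,12,76],[0,-12,76]])).round(1).tolist(), proj(C[n],W(jig,[[-25,-88,27],[0,0,12]])).round(1).tolist())
# knob
for n,uv in (("scene",un([[232,298]],4.4,(240,140))),("side",un([[373,48]],4,(260,165)))):
    k=at_z(C[n],uv,.062)[0]; d=k[:2]-W(jig,[[-25,-88,0]])[0,:2]; print("knob",n,k.round(4),np.linalg.norm(d), np.degrees(np.arctan2(d[1],d[0])-jig[2]), 1-(np.arctan2(d[1],d[0])-jig[2]-np.pi/2))
E
python3 a.py
```

```text
[ 0.6047 -0.1056 -0.01  ]
[[-1.2, 0.5], [-0.5, 0.7], [0.1, 0.7], [0.5, -0.8], [0.7, -0.9]]
[ 0.6053 -0.1133 -0.0249]
[[-0.9, -1.4], [-0.8, 0.1], [1.3, 0.1], [-0.1, -0.3], [-1.0, -1.0], [0.9, 2.1], [0.6, 0.1]]
[ 0.6068 -0.1051 -0.0075]
[[1.8, -1.3], [0.8, -0.3], [-1.3, -0.0], [-0.9, 1.7]]
[ 0.6053 -0.107  -0.0085]
[[-0.8, 1.7], [-0.0, 1.5], [0.6, 1.6], [0.8, 0.3], [1.0, 0.2], [-2.5, -2.4], [-1.4, -1.8], [0.0, -2.3], [-2.1, -1.8], [-3.0, -2.5], [-0.4, -0.2], [-0.6, -2.2], [1.3, -1.9], [0.2, -1.0], [-1.7, -0.8], [-1.5, 0.9]]
stand [0.5017 0.1162 0.2904] [[0.0, 0.4], [0.3, -0.2], [0.2, -0.4], [-0.7, 0.1]]
hinge [[ 0.57955388 -0.19379768  0.029     ]] [[ 0.57950273 -0.19474657  0.029     ]]
scene [[271.4, 149.6], [277.4, 153.8]] [[362.8, 233.8], [352.0, 208.8]]
side [[426.7, 205.2], [416.4, 204.5]] [[287.5, 204.9], [316.4, 226.6]]
wrist [[266.1, 65.3], [274.1, 90.7]] [[341.6, 326.2], [361.0, 262.5]]
knob scene [ 0.4627 -0.0712  0.062 ] 0.17003149799085834 133.87574386627773 0.2342238077717469
knob side [ 0.4618 -0.0678  0.062 ] 0.1730764881332892 133.33160553141462 0.2437208133014277
```

```bash
cat > s1.py <<'E'
from fit import *
jig=np.load("jig.npy"); H=W(jig,[[-25,-88,0]])[0]
def pose(v,z,lead=0.):
    a=np.pi/2+(1-v)+jig[2]; t=a-np.pi/2
    p=H+.173*np.array([np.cos(a),np.sin(a),0])+lead*np.array([np.cos(t),np.sin(t),0]); p[2]=z
    return p,[np.pi,0,t]
robot.gripper_to(0.045)
robot.goto(*pose(.24,.11)); robot.move_linear(pose(.24,.037)[0],vel=.1)
c=robot.capture("wrist"); save("w1",c["color"]); c=robot.capture("scene"); save("s1",c["color"],(220,100,440,280),3.5)
s=robot.get_state(); print(s["t"],s["ee_pos"],s["tcp_rot"],s["wrist_force"])
E
python3 s1.py
```

```text
2.9 [ 0.46178382 -0.06840079  0.03762466] [ 3.14064431e+00 -6.37514475e-04  7.51419461e-01] [-0.55527485 -0.64962799 -0.85759297]
```

View pics/w1.png

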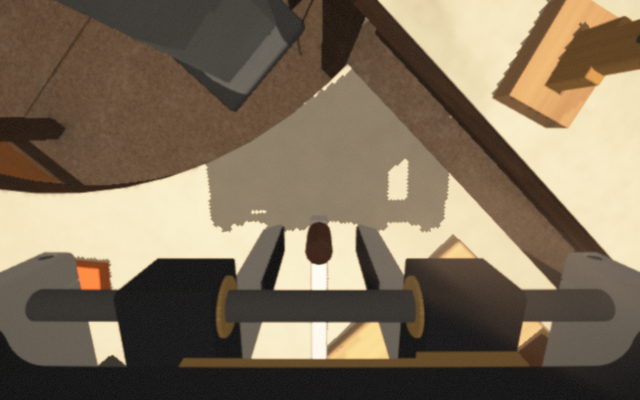

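View pics/s1.png

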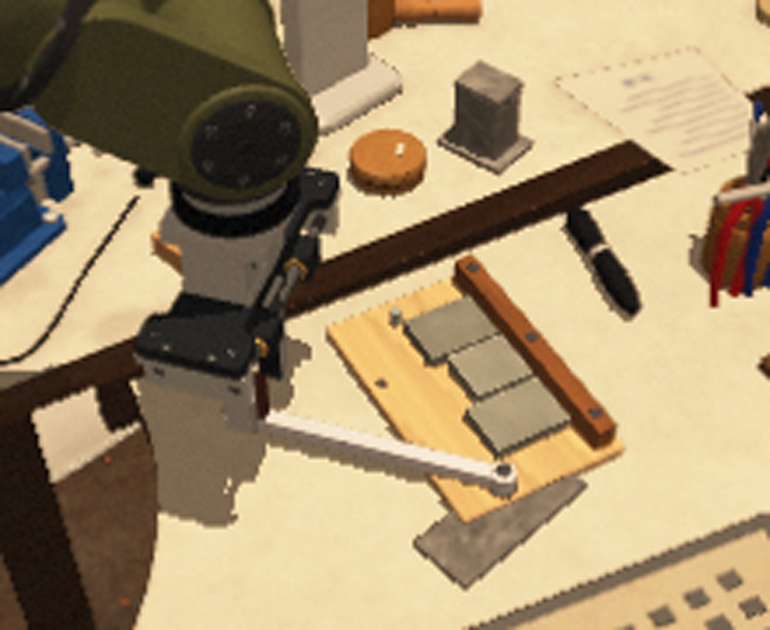

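The knob sits centred between the open fingers at about (319,243). Next I close to a loose straddle and swing the bar.

```bash
cat > s2.py <<'E'
from fit import *
exec(open("s1.py").read().split("robot.gripper_to")[0])
robot.gripper_to(0.021,10)
for v in (.4,.55,.7,.85,.96):
    p,o=pose(v,.037,.0025); robot.move_linear(p,o,vel=.1)
    s=robot.get_state(); print(round(v,3),s["t"],s["wrist_force"].round(2),round(s["opening"],4))
for l in (.0025,.004,.0055,.007,.0085):
    p,o=pose(1.0,.037,l); robot.move_linear(p,o,vel=.05)
    s=robot.get_state(); print(l,s["t"],s["ee_pos"].round(4),s["wrist_force"].round(2),round(s["opening"],4))
    if s["wrist_force"][0]<-12: break
robot.hold(.25)
c=robot.capture("wrist"); save("w2",c["color"])
E
python3 s2.py
```

```text
0.4 3.925 [ 0.01 -0.27 -0.37] 0.021
0.55 4.3333 [-0.24  0.32  0.01] 0.0211
0.7 4.7417 [-0.11 -0.98  1.05] 0.0206
0.85 5.15 [ 0.14 -0.2   0.39] 0.021
0.96 5.4917 [-1.05 -0.35  0.25] 0.0208
0.0025 5.7833 [ 0.583  -0.0218  0.037 ] [-0.23  0.26 -0.49] 0.021
0.004 6.0333 [ 0.5838 -0.0218  0.0368] [-7.04 -0.07  3.7 ] 0.0212
0.0055 6.2833 [ 0.5841 -0.0218  0.0367] [-16.8   -0.63   9.2 ] 0.021
```

View pics/w2.png

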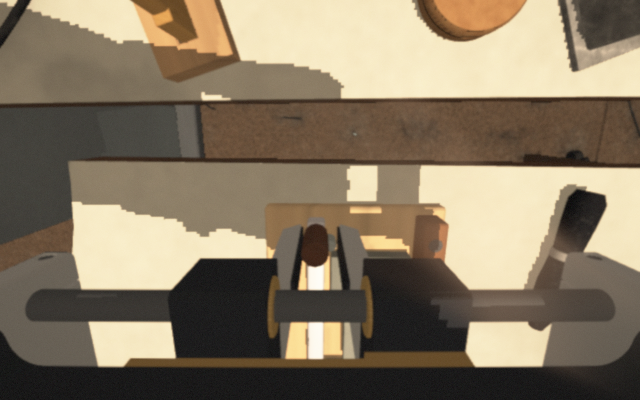

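```bash
cat > s3.py <<'E'
from fit import *
exec(open("s1.py").read().split("robot.gripper_to")[0])
p,o=pose(1.0,.037,.0025); robot.move_linear(p,o,vel=.05)
robot.gripper_to(0.04)
p,o=pose(1.0,.1,.0025); robot.move_linear(p,o,vel=.15)
robot.goto([.595,-.20,.19],[np.pi,0,0])
c=robot.capture("wrist"); save("w3",c["color"]); save("w3z",c["color"],(210,30,430,200),3.6); pickle.dump(c,open("w3.pkl","wb"))
st=np.load("stand.npy"); 
robot.gripper_to(0.05)
robot.goto([st[0],st[1]-.05,.17],[np.pi,0,st[2]])
c=robot.capture("wrist"); save("w4",c["color"],(160,50,480,250),2.5);pickle.dump(c,open("w4.pkl","wb"))
c=robot.capture("scene"); save("s4",c["color"],(220,100,440,280),3.5);pickle.dump(c,open("s4.pkl","wb"))
print(robot.get_state()["t"])
E
python3 s3.py
```

```text
10.375
```

View pics/w3z.png

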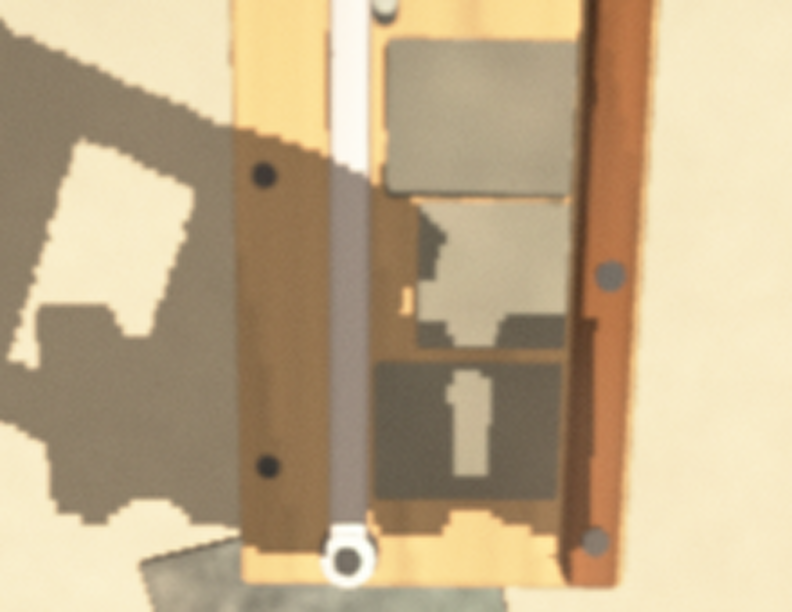

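View pics/w4.png

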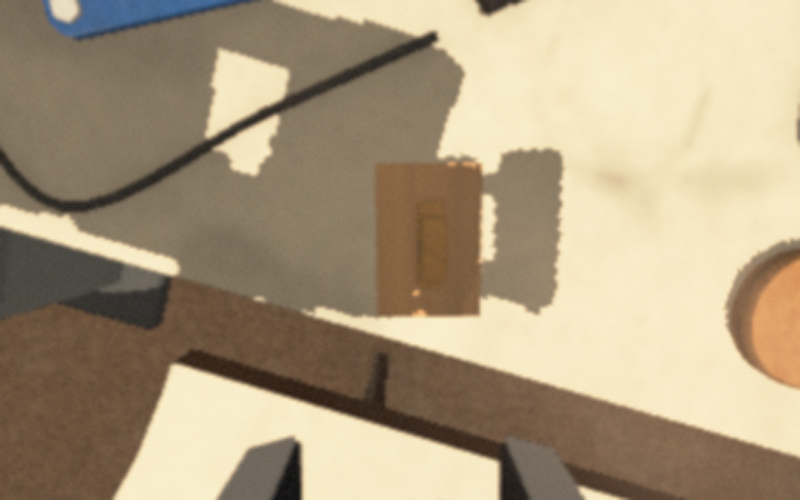

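View pics/s4.png

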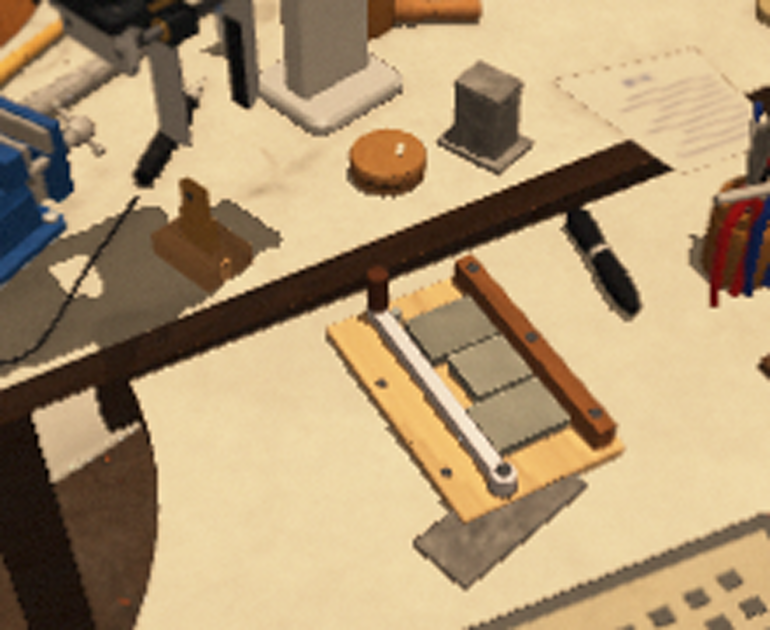

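The bar is shut and its far end rests against the pin. The middle tile is the short one, with its bar-side edge at column 418 and the bar's face at about 368 in the zoom. The stand is square to the tool. Now I'll measure.

```bash
cat > b.py <<'E'
from fit import *
un=lambda l,s,o: np.array(l)/s+np.array(o)
c=pickle.load(open("w3.pkl","rb")); jig=np.load("jig.npy")
def J(P):
    d=P[:,:2]-jig[:2]; cc,ss=np.cos(jig[2]),np.sin(jig[2]); return (np.c_[cc*d[:,0]+ss*d[:,1],-ss*d[:,0]+cc*d[:,1]]*1000).round(1)
U=lambda l: un(l,3.6,(210,30))
T=[[418,203],[566,203],[566,348],[418,348]]
t=at_z(c,U(T),.024); print("short tile corners in jig",J(t).tolist())
print("bar face",J(at_z(c,U([[371,100],[370,230],[369,300],[366,500]]),.027)).tolist(), "bar back",J(at_z(c,U([[330,100],[330,300],[330,500]]),.027)).tolist())
print("hinge",J(at_z(c,U([[347,560]]),.029)).tolist(),"bedcorner -62 -100",J(at_z(c,U([[243,585]]),.012)).tolist(),"bed edge",J(at_z(c,U([[236,250],[240,450]]),.012)).tolist())
print("fence face top",J(at_z(c,U([[585,60],[577,250],[569,500]]),.034)).tolist(),"fence back",J(at_z(c,U([[655,60],[641,250],[625,500]]),.034)).tolist())
print("long tile bar edge",J(at_z(c,U([[374,365],[374,498],[560,365],[560,498]]),.024)).tolist())
print("mid tile bar edge",J(at_z(c,U([[386,40],[386,190],[578,40],[568,190]]),.024)).tolist())
x,r=fit([(c,[[-23-23,21.5,24],[0,21.5,24],[0,-21.5,24],[-46,-21.5,24]],U(T))],[jig[0],jig[1],0]); 
c=pickle.load(open("w4.pkl","rb")); 
x,r=fit([(c,[[-23,33,20],[23,33,20],[23,-33,20],[-23,-33,20]],un([[376,163],[481,163],[480,316],[377,316]],2.5,(160,50)))],np.load("stand.npy")); print("stand",np.load("stand.npy"),x,r.tolist())
print("spacer top",at_z(c,un([[420,200],[445,200],[420,288],[445,288],[432,244]],2.5,(160,50)),.076).round(4).tolist())
print((proj(c,W(x,[[-5,12,76],[5,12,76],[5,-12,76],[-5,-12,76]]))-[160,50])*2.5)
E
python3 b.py
python3 - <<'E'
from h import *
import pickle
c=pickle.load(open("w4.pkl","rb")); save("w4z",c["color"],(300,110,360,185),8)
E
```

```text
short tile corners in jig [[-4.2, 21.5], [40.4, 21.9], [42.3, -20.5], [-3.6, -21.0]]
bar face [[-18.4, 49.4], [-18.5, 13.3], [-18.7, -6.9], [-19.5, -68.0]] bar back [[-30.3, 49.3], [-30.6, -7.0], [-30.9, -68.1]]
hinge [[-25.5, -87.1]] bedcorner -62 -100 [[-61.4, -99.2]] bed edge [[-61.0, 8.6], [-61.3, -53.9]]
fence face top [[42.6, 59.0], [42.7, 7.5], [43.8, -66.5]] fence back [[62.5, 59.3], [61.6, 7.7], [61.2, -66.3]]
long tile bar edge [[-17.2, -26.2], [-17.0, -67.7], [40.7, -25.7], [42.5, -67.2]]
mid tile bar edge [[-14.1, 66.3], [-13.8, 25.1], [41.9, 66.8], [40.8, 25.6]]
stand [0.50169511 0.11622379 0.29044906] [0.50069876 0.11677882 0.2948564 ] [[-0.6, -0.1], [0.8, -0.3], [0.0, 0.1], [-0.2, 0.4]]
spacer top [[0.4904, 0.1324, 0.076], [0.4989, 0.1349, 0.076], [0.4995, 0.1024, 0.076], [0.5083, 0.105, 0.076], [0.4991, 0.1189, 0.076]]
[[420.83234098 217.05855076]
 [448.78940206 216.90499213]
 [448.14080992 284.02660189]
 [420.75806108 284.17933561]]
```

View pics/w4z.png

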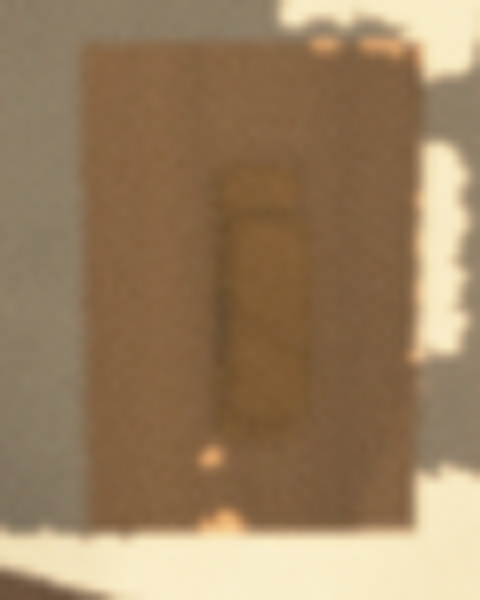

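```bash
cat > s4.py <<'E'
from fit import *
st=[.501,.1166]; yaw=.2935
robot.goto([st[0],st[1],.12],[np.pi,0,yaw])
robot.move_linear([st[0],st[1],.046],vel=.12)
s=robot.get_state(); print(s["t"],s["ee_pos"].round(4),s["wrist_force"].round(2))
robot.gripper_to(0.0,40)
s=robot.get_state(); print(s["t"],s["ee_pos"].round(4),s["wrist_force"].round(2),s["opening"])
robot.move_linear([st[0],st[1],.15],vel=.12)
s=robot.get_state(); print(s["t"],s["ee_pos"].round(4),s["wrist_force"].round(2),s["opening"])
jig=np.load("jig.npy")
p=W(jig,[[-11.2,0,100]])[0]
robot.goto(p,[np.pi,0,jig[2]])
s=robot.get_state(); print(s["t"],s["ee_pos"].round(4),s["wrist_force"].round(2),s["opening"])
for n in ("wrist","scene","side"):
    c=robot.capture(n); pickle.dump(c,open(n+"5.pkl","wb")); save(n+"5",c["color"],{"wrist":(200,130,440,310),"scene":(240,120,420,260),"side":(260,150,460,290)}[n],3.3 if n=="wrist" else 4)
E
python3 s4.py
```

```text
11.525 [0.5016 0.1164 0.0469] [-0.4  -0.11 -0.28]
12.225 [0.5009 0.1166 0.046 ] [-0.1   0.14  0.33] 0.009801668421069165
13.2417 [0.5006 0.1165 0.1492] [-0.39 -0.43 -2.29] 0.009943092900009285
14.2167 [ 0.594  -0.1057  0.1001] [ 0.53  0.06 -1.28] 0.009476038645062418
```

View pics/wrist5.png

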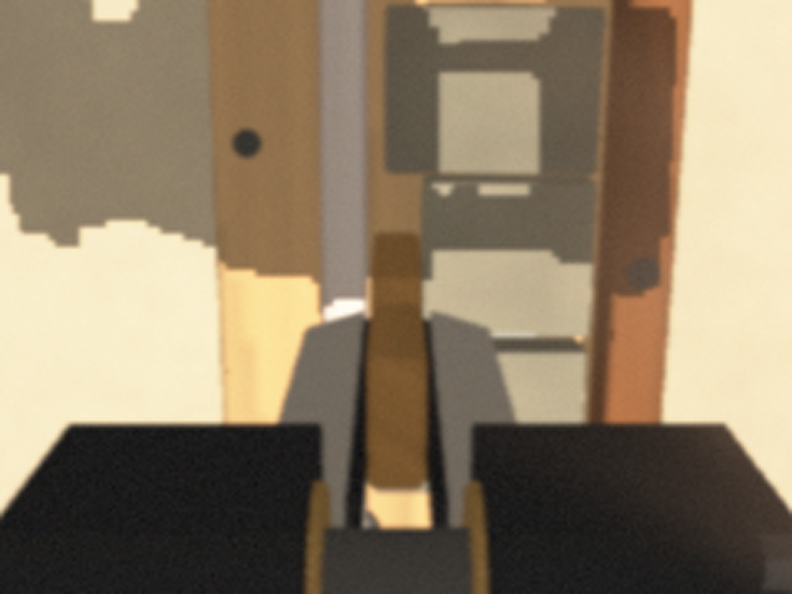

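View pics/scene5.png

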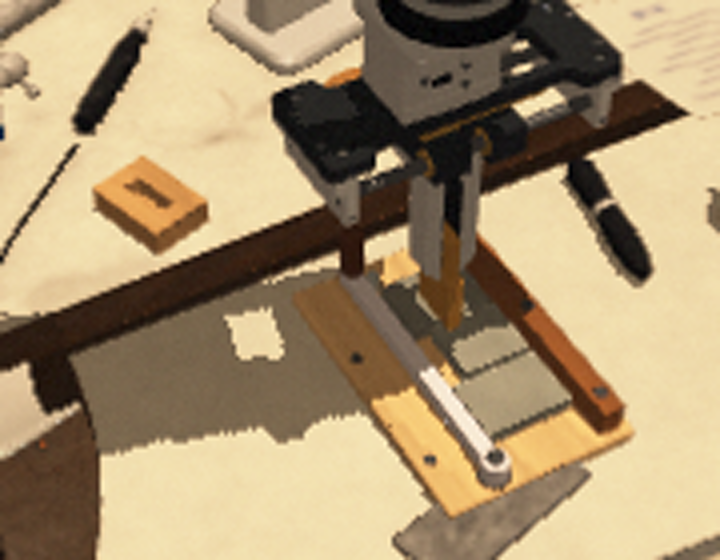

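View pics/side5.png

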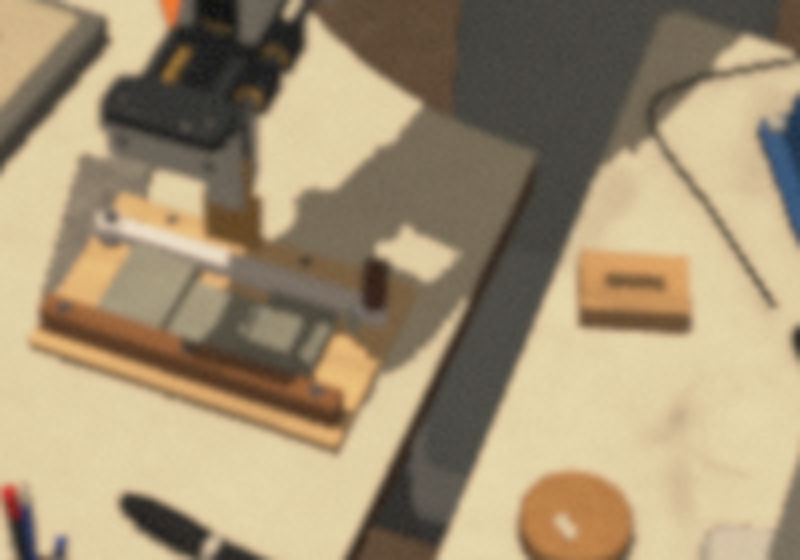

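The spacer is held upright. In the wrist zoom it spans columns 373–421, centred between the bar face at 368 and the tile edge at 422. I'll lower it in steps with force checks.

```bash
cat > s5.py <<'E'
from fit import *
jig=np.load("jig.npy")
p=W(jig,[[-11.2,0,0]])[0]
for z in (.07,.064,.060,.057,.0545,.053,.052,.0513):
    p[2]=z; robot.move_linear(p,[np.pi,0,jig[2]],vel=.04)
    s=robot.get_state(); f=s["wrist_force"]; print(z,s["t"],s["ee_pos"].round(4),f.round(2),s["torque"].round(2),round(s["opening"],4))
    if f[2]>5 or np.hypot(f[0],f[1])>8: print("stop"); break
for n in ("wrist","scene","side"):
    c=robot.capture(n); pickle.dump(c,open(n+"6.pkl","wb")); save(n+"6",c["color"],{"wrist":(200,130,440,310),"scene":(240,120,420,260),"side":(260,150,460,290)}[n],3.3 if n=="wrist" else 4)
E
python3 s5.py
```

```text
0.07 15.2667 [ 0.5942 -0.1069  0.0702] [ 0.27 -0.19 -1.9 ] [0.01 0.04 0.  ] 0.0093
0.064 15.5667 [ 0.5939 -0.1068  0.0637] [ 0.49 -0.22 -2.07] [-0.08  0.02  0.04] 0.0098
0.06 15.8167 [ 0.5939 -0.1068  0.0597] [ 0.04  0.34 -1.95] [-0.01 -0.01 -0.02] 0.0092
0.057 16.0667 [ 0.594  -0.1068  0.0568] [-0.11  0.73 -1.56] [-0.03 -0.03  0.01] 0.0094
0.0545 16.3167 [ 0.594  -0.1068  0.0543] [-0.06 -0.66 -2.12] [-0.02  0.    0.  ] 0.0096
0.053 16.5667 [ 0.594  -0.1068  0.0529] [ 0.75 -0.01 -0.65] [-0.   -0.01  0.02] 0.0099
0.052 16.8167 [ 0.5941 -0.1069  0.052 ] [-0.47  0.65 -1.84] [ 0.04 -0.05  0.02] 0.0101
0.0513 17.0667 [ 0.5941 -0.1069  0.052 ] [-2.86  0.46  5.56] [0.17 0.65 0.03] 0.0095
stop
```

View pics/wrist6.png

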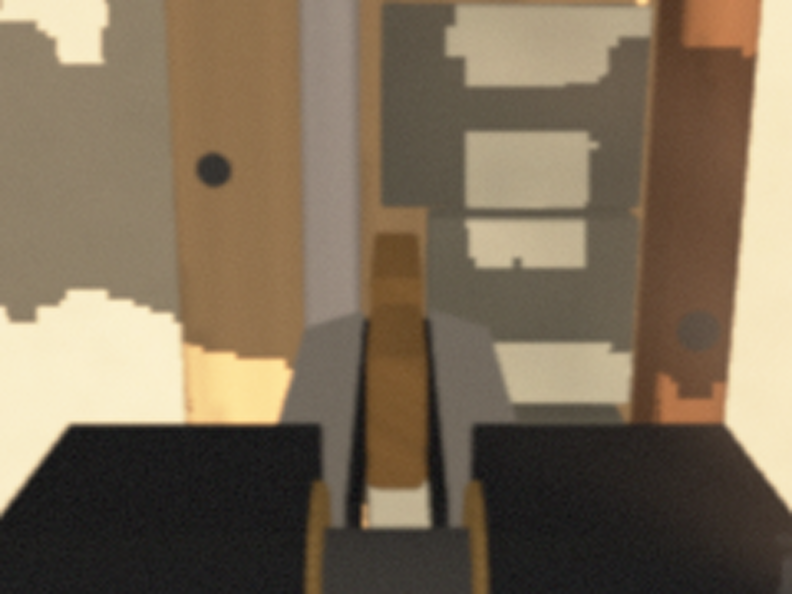

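View pics/scene6.png

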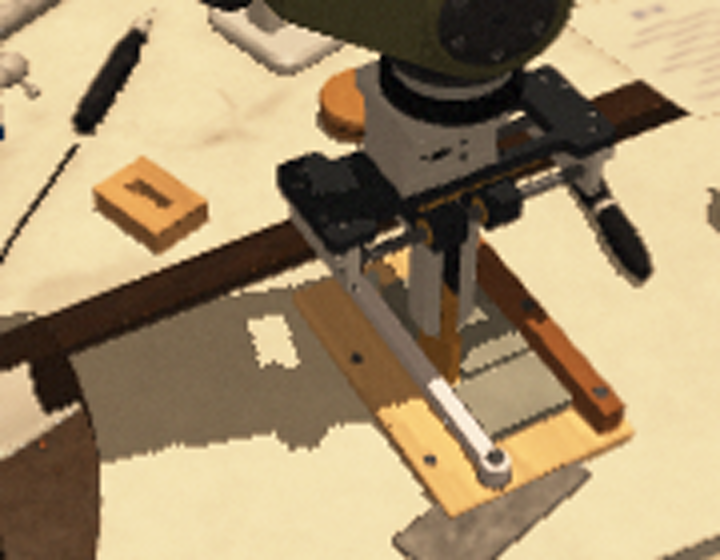

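The spacer bottomed on the bed at TCP z = 0.052, as predicted. I'll ease up 0.4 mm, grip harder and push toward the fence.

```bash
cat > s6.py <<'E'
from fit import *
jig=np.load("jig.npy")
P=lambda x,z=.0523: W(jig,[[x,0,z*1000]])[0]
robot.move_linear(P(-11.2),[np.pi,0,jig[2]],vel=.04)
robot.gripper_to(0.0,60); robot.hold(.3)
s=robot.get_state(); print(s["t"],s["ee_pos"].round(4),s["wrist_force"].round(2),s["opening"])
x=-11.2
while x<-2.5:
    x+=1.0 if x<-8.3 else 0.4
    robot.move_linear(P(x),[np.pi,0,jig[2]],vel=.02); F=[]
    for _ in range(3): robot.hold(.03); F.append(robot.get_state()["wrist_force"])
    f=np.mean(F,0); s=robot.get_state(); print(round(x,2),round(s["t"],2),s["ee_pos"].round(4),f.round(2),s["torque"].round(2),round(s["opening"],4))
    if f[0]<-9 or abs(f[2])>15 or s["t"]>40: break
for n in ("wrist","scene","side"):
    c=robot.capture(n); pickle.dump(c,open(n+"7.pkl","wb")); save(n+"7",c["color"],{"wrist":(200,130,440,310),"scene":(240,120,420,260),"side":(260,150,460,290)}[n],3.3 if n=="wrist" else 4)
E
python3 s6.py
```

```text
17.9833 [ 0.594  -0.1069  0.0523] [ 0.04  0.64 -1.01] 0.009865642704562791
-10.2 18.33 [ 0.595  -0.1069  0.0523] [ 0.29  0.37 -1.8 ] [ 0.05  0.01 -0.02] 0.0092
-9.2 18.68 [ 0.5961 -0.1069  0.0523] [-0.03  0.32 -1.58] [0.01 0.04 0.03] 0.0099
-8.2 19.03 [ 0.5971 -0.1069  0.0523] [-0.16 -0.31 -1.61] [ 0.03 -0.09  0.  ] 0.0093
-7.8 19.38 [ 0.5974 -0.1069  0.0523] [-0.17  0.02 -1.26] [0.03 0.11 0.06] 0.0096
-7.4 19.73 [ 0.5979 -0.1069  0.0523] [-0.56 -0.1  -1.03] [ 0.02  0.07 -0.01] 0.0097
-7.0 20.08 [ 0.5983 -0.1069  0.0523] [-0.42 -0.19 -1.21] [ 0.08  0.03 -0.06] 0.0097
-6.6 20.43 [ 0.5987 -0.1069  0.0523] [-0.39 -0.39 -1.44] [ 0.    0.01 -0.04] 0.0095
-6.2 20.78 [ 0.5989 -0.1069  0.0523] [-2.62  0.02  0.25] [0.03 0.58 0.05] 0.0096
-5.8 21.13 [ 0.599  -0.1069  0.0523] [-5.67  0.27  1.76] [ 0.08  1.22 -0.  ] 0.0096
-5.4 21.48 [ 0.5991 -0.1069  0.0523] [-8.16  0.3   3.73] [0.09 1.75 0.03] 0.0097
-5.0 21.83 [ 0.5992 -0.1069  0.0523] [-10.31   0.6    5.62] [ 0.06  2.28 -0.01] 0.0097
```

View pics/wrist7.png

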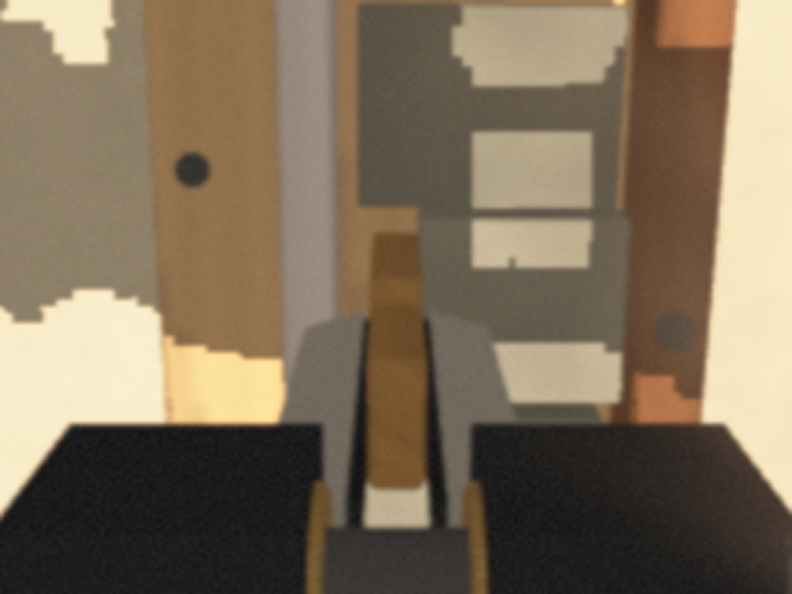

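View pics/scene7.png

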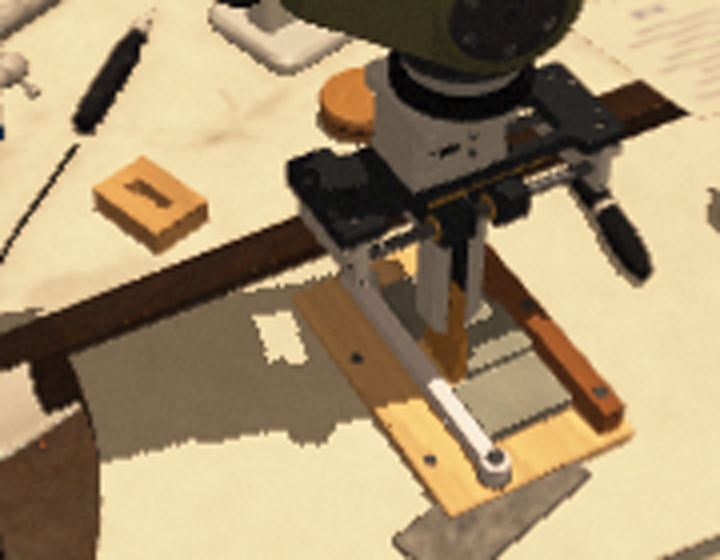

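The tile now meets the fence at column 627, and the force rose at spacer x ≈ -6.2 mm against an expected -6.0 mm. I'll check that it stays steady, then hand in.

Run:
```python
from fit import *
for _ in range(3):
    robot.hold(.35); s=robot.get_state(); print(round(s["t"],2),s["ee_pos"].round(4),s["tcp_rot"].round(4),s["wrist_force"].round(2),round(s["opening"],4))
if s["wrist_force"][0]<-6: print(robot.hand_in())
```

```text
22.33 [ 0.5992 -0.1069  0.0523] [-3.1413e+00  2.8000e-03 -8.5000e-03] [-10.25   0.06   5.14] 0.01
22.68 [ 0.5992 -0.1069  0.0523] [-3.1413e+00  2.9000e-03 -8.5000e-03] [-9.7   0.12  4.82] 0.0096
23.03 [ 0.5992 -0.1069  0.0523] [-3.1413e+00  2.9000e-03 -8.4000e-03] [-9.85  0.89  4.94] 0.0094
the job is handed in; nothing more can be done
None
```

I swung the bar shut to its end stop, took the brass spacer from its stand, and lowered it upright into the gap behind the short (middle) tile. I then pushed until that tile was flush with the fence and handed the job in at about 23 s, still gripping and pressing.

**Bar:** the swing ended against a firm stop, at 17 N on the wrist. Later pictures show the bar still shut against its pin.

**Spacer:** the foot met the bed at tool height 52 mm, as predicted. I then raised it about 0.3 mm before pushing. Finger opening stayed at about 9.7 mm on the 10 mm plate, and the tool stayed within 3 mrad of vertical.

**Press:** push force rose at spacer x ≈ -6.2 mm, against -6.0 mm expected for a flush tile. It held steady at about 10 N for 1 s before hand-in. In the last wrist picture the tile meets the fence.

**Disagreements and limits:**
- The first scene-camera fit of the jig was about 8 mm off in y from the other two cameras, so I relied mainly on the wrist views.
- An upward force of about 5 N appeared while pressing, so some of the 10 N may be friction on the bed. I did not measure the tile-to-fence force directly.
- The last pictures show no visible shift of the two longer tiles. I did not measure their positions, or those of the bystanders, at the end.

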